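# Turn up a drying cup and stand the glaze brush in it

### The job

The rinsed terracotta tumbler is drying upside down on the bench: turn it over, stand it mouth up in the middle of the round plaster bat and let go of it. Then take the brush from its rest and stand it in the tumbler, bristles up. Set the tumbler down gently and leave the vase, the glaze jar, the upturned squat bowl and the clay piece where they are.

Things in the scene. Friction and masses are not known exactly. Their poses are not given: they have to be found in the camera images.
- cup: The tumbler: terracotta, straight wall, no handle; 62 mm outer diameter, 80 mm tall, wall 4 mm, floor 6 mm (inside 54 mm wide, 74 mm deep), 0.12 to 0.25 kg; foot's last 6 mm tapers to 54 mm. Taller and narrower of the two upside-down terracotta vessels. Origin: centre of the foot's underside; z along the axis from foot to mouth: down at the start, origin 80 mm above the bench.
- cup_rim (a point): Centre of the tumbler's mouth, in the rim plane, 80 mm along the cup's z from its origin.
- bat_top (a point): Centre of the top of the plaster bat, a fixed round off-white disc 130 mm in diameter and 12 mm thick lying on the bench; z up.
- cradle: Fixed low wooden cradle where a cup can lie on its side without rolling (use optional): 130 x 75 x 4 mm board, two rails along its x, 130 mm long, 12 mm wide, tops 12 mm above the bench, 30 mm free between them (centres y = +-21 mm). The tumbler lying on the rails has its axis 39 mm above the bench. Origin: centre of the underside, on the bench.
- rest: Fixed dark wooden brush rest: 130 x 50 x 6 mm board, two 10 mm thick notched supports at x = +-58 mm (36 mm wide, tops 35 mm, notch floor 27 mm above the bench). Origin: centre of the underside, on the bench. The brush lies in the notches along x, bristles to +x, axis 32 mm above the bench, free over the 106 mm between supports.
- brush: The brush: 200 mm long, pale wooden handle 10 mm in diameter and 150 mm long, then a metal ferrule 11 mm in diameter and 24 mm long, then dark bristles 26 mm long and up to 15 mm thick; 30 g. Origin: on the axis at mid-length; x runs along the axis towards the bristles.
- brush_butt (a point): Centre of the free end of the brush handle, at x = -100 mm of the brush.
- vase: Bystander: terracotta vase, 96 mm wide at most, 150 mm tall. Origin: centre of its underside.
- jar: Bystander: glass glaze jar with white lid, 70 mm in diameter, 90 mm tall. Origin: centre of its underside.
- bowl: Bystander: squat terracotta bowl standing mouth down, 96 mm across the mouth, 45 mm tall. Origin: centre of its foot's underside, which is on top (45 mm up).
- clay: Bystander: terracotta clay piece 70 x 35 mm with two white knobs, 48 mm tall. Origin: centre of its underside.
- bat: The bat itself; origin at the centre of its underside, on the bench.

How it is judged (in metres and radians):
On the way:
1. the tumbler stands mouth up on the bat, let go and at rest, its foot within 20 mm of the bat's centre (angle between cup's own z axis and vertical below 0.1 rad and distance between cup and bat_top below 0.02 m and contact force between cup and the fingers below 0.1 N and linear speed of cup below 0.02 m/s), for 0.3 s.
At the end, for the whole second after the job is handed in: The tumbler stands mouth up on the bat (axis within 6 degrees of vertical, foot within 20 mm of the bat's centre) with the brush standing in it, handle end down within 40 mm of the tumbler's underside level and inside its wall, bristles up (leaning up to 45 degrees is fine); both let go and at rest (all of step 1 and angle between brush's own x axis and vertical below 0.8 rad and horizontal distance between brush_butt and cup below 0.03 m and z of brush_butt in the frame of cup between 0 and 0.04 m and contact force between brush and the fingers below 0.1 N and linear speed of brush below 0.03 m/s); the robot touches nothing.
It fails at once if the vase, the glaze jar, the squat bowl or the clay piece is moved by more than 20 mm (distance of any of vase, jar, bowl, clay from where it was at the start of the episode above 0.02 m).
It fails at once if the tumbler is pressed or banged onto the bat with more than 80 N (contact force between cup and bat above 80 N).
It fails at once if the tumbler is dropped: free of the fingers it moves faster than 0.4 m/s (a fall of about 8 mm) (contact force between cup and the fingers below 0.1 N and linear speed of cup above 0.4 m/s).
It also fails if it takes over 72 s, if anything falls off the work surface, if the arm or the gripper's body presses on something with over 40 N, if the wrist force passes 120 N, or if a joint passes its speed limit or range.

### The arm

A 6-joint arm with a two-finger parallel gripper is mounted at the origin on the work surface. World frame = base frame: x ahead of the robot, y to its left, z up, the work surface at z = 0. Lengths are in m, angles in degrees, forces in N, time in s.
With the tool pointing down it reaches from about 0.35 to 0.875 m from the base axis. Payload 4.2 kg.
Tool frame: the origin (TCP) lies midway between the tips of the shut fingers; the grasp point (between the pads) lies 19 mm behind it; z points along the fingers, y is the line along which they close (so a half turn about z gives the same grasp; the last joint's range is limited). The gripper opens to 87 mm and grips with 3 to 60 N. Pads are 19 mm wide; open, the fingers measure 117 mm over their backs; the gripper's body (75 mm by 190 mm) begins 51 mm behind the grasp point.
Start: joints at [82.827, 22.042, 0.453, 0, -68.411, -14.817], TCP at [0.234, 0.58, 0.223] pointing down, gripper open.
Joint ranges: [-179.83, 179.83], [-69.29, 118.12], [-61.27, 80.66], [-181.25, 117.63], [-171.15, -9.14], [-177.46, 177.46]. Speed limits (degrees/s): [159.86, 159.86, 180, 180, 180, 180].

### API

Orientations are given as [roll, pitch, yaw] about the fixed x, y, z axes, in that order (R = Rz(yaw) Ry(pitch) Rx(roll)).
In Python, from workcell import env gives the robot as it stands. The module is installed in compiled form; this text tells all that it offers. Calls block until the motion is done:
- env.goto(position, orientation): joint-space move of the TCP to a pose.
- env.move_straight(position, rotation=None, rate=0.15, force_limit=None): straight line of the TCP; rotation=None keeps the orientation; rate is the mean speed in m/s. With force_limit (N) it stops when the force on the tool has changed by that much, and returns True; else False.
- env.set_joints(angles): joint-space move.
- env.gripper_to(opening, grasp_force=None): opening from 0.0 (shut) to 1.0 (fully open); grasp_force is the grip in N (None keeps the last); returns when the fingers have stopped.
- env.dwell(seconds).
- env.inverse_kinematics(position, orientation): joint angles nearest the present ones, or None.
- env.read_state(): the state.
- env.grab_frame(name): name is "side" or "top" or "wrist"; returns a dict with "image" (384x512x3 uint8, blue, green, red), "fx", "fy", "cx", "cy" (pixels), "position" and "orientation" of the camera in the world. Camera axes: x right, y up, looking along -z (the intrinsics and any distortion apply to the point x, -y, -z); pixel columns grow to the right and rows downward; lengths in m; the calibration is good to about 2 mm. A picture is of the moment at which its call begins. There is no depth.
A pose or a line that the arm cannot do raises env.Unreachable and nothing moves.
- env.close_job(): hands the job in; it is judged then, once.
Trained networks look in a picture, given as the dict that the camera call returned (one of the last four; its "shot" number tells which), for a name from the list of things; names that differ only in an ending like _2 or _b are one class to them, and where a whole thing is asked for, a point or a joint stands for the part that bears it (a point fixed in the world has none). Each returns a list of dicts, best first, with "score" (0 to 1); they miss things now and then, are a little off and sometimes report something else, mostly with a low value. They report only what shows in the picture. A call takes as long as a camera call.
- env.search_frame(picture, thing): "xyz" ([x, y, z] in m, in world coordinates, good to about 4 mm: the middle of the surface that is visible of it).
- env.trace(picture, thing): "mask" (384x512 bool, what is visible of it).
The state is a dict: "clock": time; "joint_positions": joint angles; "qvel": joint speeds; "joint_torque": joint torques, N m; "position": TCP position; "tool_rot": TCP orientation; "force": force on the tool from outside, world axes, zero at the start; "wrist_torque": the same for the moment, N m; "opening": opening from 0.0 (shut) to 1.0 (fully open); "finger_force": force on a finger pad.
Only numpy, scipy, OpenCV 4.12 (cv2) and the standard library are available. Lean on these libraries where they do the work, as an engineer would, in place of code of your own. Each camera call takes 0.05 s, during which the arm holds its last target. There are 200 camera calls.

## Working session

There is one attempt and no reset: what is moved stays moved. The work goes in short steps, each a Python script; the robot and the scene stay as the last script left them, time stands still between calls to the robot, and variables do not carry over. Pictures are saved under pics/ and viewed, at most 10 in all, crops included, and the job is handed in when it is done.

```bash
mkdir -p pics; cat > h.py <<'E'
from workcell import env
import numpy as np, cv2
from scipy.spatial.transform import Rotation as R
def rot(o): return R.from_euler('xyz',o,degrees=True).as_matrix()
def ray(f,uv):
    d=np.array([(uv[0]-f['cx'])/f['fx'],-(uv[1]-f['cy'])/f['fy'],-1.0])
    o=np.array(f['orientation'])
    M=o if o.shape==(3,3) else rot(o)
    d=M@d; return np.array(f['position']),d/np.linalg.norm(d)
def proj(f,p):
    M=rot(f['orientation']); q=M.T@(np.array(p)-f['position']); return np.array([f['cx']+f['fx']*q[0]/-q[2], f['cy']-f['fy']*q[1]/-q[2]])
E
python3 - <<'E'
from h import *
fs={}
for n in ['top','side']:
    f=env.grab_frame(n); fs[n]=f; cv2.imwrite(f'pics/{n}1.png',f['image'])
    print(n,{k:np.round(v,4) for k,v in f.items() if k!='image'})
    for t in ['cup','bat','cradle','rest','brush','vase','jar','bowl','clay']:
        r=env.search_frame(f,t)
        print(t,[(np.round(x['xyz'],3).tolist(),round(x['score'],2)) for x in r[:3]])
cv2.imwrite('pics/both.png',np.vstack([fs['top']['image'],fs['side']['image']])[:, :])
s=env.read_state();print(s['clock'],s['position'],s['tool_rot'],s['force'])
E
```

```text
top {'fx': np.float64(414.8723), 'fy': np.float64(414.8723), 'cx': np.float64(258.3091), 'cy': np.float64(196.3197), 'position': array([0.4253, 0.0074, 1.0117]), 'orientation': array([  8.0835,  -0.1303, -89.802 ]), 'shot': np.int64(1)}
cup [([0.485, 0.338, 0.076], 0.95)]
bat [([0.472, -0.049, 0.012], 0.68)]
cradle [([0.48, -0.353, 0.004], 0.76)]
rest [([0.617, -0.05, 0.004], 0.58)]
brush [([0.618, -0.044, 0.032], 0.75)]
vase [([0.618, -0.221, 0.092], 0.89), ([0.476, -0.352, 0.006], 0.34)]
jar [([0.637, 0.256, 0.088], 0.66)]
bowl [([0.412, 0.16, 0.036], 0.86)]
clay [([0.408, -0.166, 0.035], 0.82)]
side {'fx': np.float64(403.8289), 'fy': np.float64(403.8289), 'cx': np.float64(257.1931), 'cy': np.float64(202.7507), 'position': array([ 0.2905, -0.707 ,  0.7178]), 'orientation': array([ 48.6299,   0.502 , -19.3229]), 'shot': np.int64(2)}
cup [([0.486, 0.325, 0.057], 0.57)]
bat [([0.466, -0.058, 0.013], 0.59)]
cradle [([0.478, -0.358, 0.003], 0.92)]
rest []
brush [([0.625, -0.067, 0.037], 0.73), ([0.485, 0.329, 0.059], 0.73), ([0.64, 0.236, 0.06], 0.6)]
vase [([0.628, -0.267, 0.076], 0.67)]
jar [([0.639, 0.235, 0.063], 0.56)]
bowl [([0.408, 0.141, 0.035], 0.69)]
clay [([0.407, -0.178, 0.023], 0.93)]
1.0 [0.23399717 0.57951102 0.22254556] [ 1.79999916e+02  1.32179082e-04 -2.19913200e+01] [ 0.16156109 -0.47529027  0.41824917]
```

View pics/top1.png

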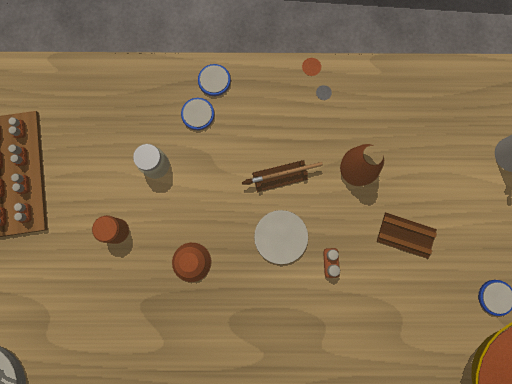

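View pics/side1.png

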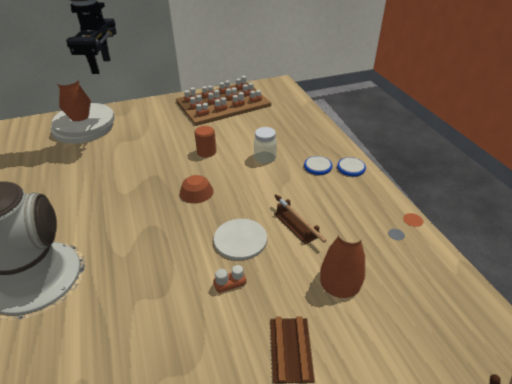

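The top view shows the cup at about (110,229), the bowl at (191,262), the bat at (281,237), and the cradle at (407,236). The brush runs from its bristles at (245,182) to its butt at (322,164), and the jar is at (147,157). The side view agrees. Next I'll fit silhouettes in both views and check whether a horizontal-tool grasp is reachable.

```bash
cat > fit.py <<'E'
from h import *
from scipy.optimize import minimize
def hull(f,pts):
    m=np.zeros((384*4,512*4),np.uint8); q=np.array([proj(f,p) for p in pts])*4+1.5
    cv2.fillConvexPoly(m,cv2.convexHull(q.astype(np.int32)),1); return cv2.resize(m.astype(np.float32),(512,384),interpolation=cv2.INTER_AREA)
a=np.linspace(0,2*np.pi,48,endpoint=False); C=np.c_[np.cos(a),np.sin(a),0*a]
def cyl(p,secs): return np.vstack([C*r+[p[0],p[1],p[2]+z] for r,z in secs])
def fitcyl(views,p0,secs):
    cost=lambda p: sum(np.abs(hull(f,cyl(p,secs))-m).sum()/m.sum() for f,m in views)
    s=np.array(p0)+np.vstack([np.zeros(3),np.eye(3)*.012])
    r=minimize(cost,p0,method='Nelder-Mead',options=dict(initial_simplex=s,xatol=2e-4,fatol=1e-4)); return r.x,r.fun
E
python3 - <<'E'
from fit import *
F=[env.grab_frame(n) for n in ['top','side']]
def views(t):
    o=[]
    for f in F:
        r=env.trace(f,t)
        if r: 
            m=r[0]['mask']; ys,xs=np.nonzero(m); o.append((f,m.astype(np.float32))); print(t,f['shot'],round(r[0]['score'],2),m.sum(),xs.mean().round(1),ys.mean().round(1))
    return o
cupsec=[(.031,0),(.031,.074),(.027,.08)]
print(fitcyl(views('cup'),[.485,.33,0],cupsec))
print(fitcyl(views('bat'),[.47,-.053,0],[(.065,0),(.065,.012)]))
for t,z in [('brush',.032),('rest',.01),('clay',.02),('bowl',.02)]:
    for f,m in views(t):
        m8=m.astype(np.uint8)
        c=max(cv2.findContours(m8,0,1)[0],key=cv2.contourArea).reshape(-1,2).astype(float)
        mu=c.mean(0); d=np.linalg.svd(c-mu)[2][0]; s=(c-mu)@d
        for k in (s.argmin(),s.argmax()):
            o,v=ray(f,mu+d*s[k]); print('  end',(mu+d*s[k]).round(1),(o+v*(z-o[2])/v[2]).round(4))
print(env.read_state()['clock'])
for nm,p in [('cup',[.485,.332,.045]),('bat',[.47,-.05,.047])]:
  for yaw in range(-90,61,15):
    u=np.array([np.cos(np.radians(yaw)),np.sin(np.radians(yaw)),0])
    out=[]
    for flip in (1,-1):
        z=u; y=np.array([-u[1],u[0],0])*flip; x=np.cross(y,z)
        o=R.from_matrix(np.c_[x,y,z]).as_euler('xyz',degrees=True)
        j=env.inverse_kinematics(np.array(p)+.019*u,o); out.append(None if j is None else np.round(j).astype(int).tolist())
    print(nm,yaw,out)
E
```

```text
cup 3 0.88 823 110.2 229.7
cup 4 0.94 603 205.5 140.6
(array([4.84488296e-01, 3.49694357e-01, 4.33474358e-04]), np.float64(0.14296430349349976))
bat 3 0.68 2259 280.8 236.7
bat 4 0.94 1708 240.1 238.7
(array([ 0.47011536, -0.04860028, -0.00239871]), np.float64(0.10221581161022186))
brush 3 0.76 407 279.5 173.7
brush 4 0.49 233 299.1 216.6
  end [321.1 163.5] [ 0.6452 -0.1456  0.032 ]
  end [242. 183.] [0.5966 0.0448 0.032 ]
  end [276.5 195.5] [0.5997 0.0399 0.032 ]
  end [324. 240.] [ 0.6452 -0.1463  0.032 ]
rest 3 0.68 888 280.7 175.9
rest 4 0.9 570 295.1 224.9
  end [307.5 173.9] [ 0.6238 -0.1151  0.01  ]
  end [255.5 187. ] [0.5905 0.0126 0.01  ]
  end [276.4 206.7] [0.5926 0.0215 0.01  ]
  end [312.2 241. ] [ 0.6285 -0.1217  0.01  ]
clay 3 0.62 453 331.3 262.7
clay 4 0.69 633 229.2 279.0
  end [329.9 247.8] [ 0.4435 -0.1647  0.02  ]
  end [332.4 277.4] [ 0.3744 -0.1691  0.02  ]
  end [245.2 274.3] [ 0.4445 -0.1707  0.02  ]
  end [213.4 283. ] [ 0.3733 -0.1702  0.02  ]
bowl 3 0.6 1195 191.1 261.9
bowl 4 0.62 745 195.5 189.1
  end [204.7 247.7] [0.4427 0.1324 0.02  ]
  end [177.9 
[... 771 characters left out ...]
 -90 [[37, 55, -45, 53, -84, 82], [37, 55, -45, 53, -84, -98]]
bat -75 [[37, 54, -56, 69, -83, 72], [37, 54, -56, 69, -83, -108]]
bat -60 [None, None]
bat -45 [None, None]
bat -30 [None, None]
bat -15 [None, None]
bat 0 [[-45, 81, -55, -125, -121, 126], [-45, 81, -55, -125, -121, -54]]
bat 15 [[-49, 68, -46, -114, -100, 111], [-49, 68, -46, -114, -100, -69]]
bat 30 [[-48, 59, -36, -102, -91, 95], [-48, 59, -36, -102, -91, -85]]
bat 45 [[-44, 55, -27, -91, -90, 81], [-44, 55, -27, -91, -90, -99]]
bat 60 [[-39, 53, -18, -81, -93, 71], [-39, 53, -18, -81, -93, -109]]<sys>:0: UserWarning: Gimbal lock detected. Setting third angle to zero since it is not possible to uniquely determine all angles.
```

```bash
cat >> h.py <<'E'
import warnings; warnings.filterwarnings('ignore')
def pose(p,yaw,e,flip=1):
    """tool pose with grasp point p, tool axis at elevation e in the vertical plane of heading yaw"""
    c,s=np.cos(np.radians(yaw)),np.sin(np.radians(yaw)); u=np.array([c,s,0]); ce,se=np.cos(np.radians(e)),np.sin(np.radians(e))
    z=ce*u+np.array([0,0,se]); y=flip*np.array([-s,c,0]); x=np.cross(y,z)
    return np.array(p)+.019*z, R.from_matrix(np.c_[x,y,z]).as_euler('xyz',degrees=True)
def ik(*a):
    j=env.inverse_kinematics(*pose(*a)); return None if j is None else np.round(j).astype(int).tolist()
E
python3 - <<'E'
from fit import *
F=[env.grab_frame(n) for n in ['top','side']]
for f in F:
    m=env.trace(f,'cradle')[0]['mask'].astype(np.uint8)
    c=max(cv2.findContours(m,0,1)[0],key=cv2.contourArea).reshape(-1,2)
    g=[]
    for q in c:
        o,v=ray(f,q); g.append((o+v*(.009-o[2])/v[2])[:2])
    r=cv2.minAreaRect(np.array(g,np.float32)*1000); print('cradle',r, m.sum())
    d=cv2.boxPoints(r); print(d.round().tolist())
crad=[.48,-.355]
for a in (20,30):
  print('a',a)
  for yaw in (-60,-45,-30,-15,0,15,30): print(' pick',yaw,[ik([.4845,.3497,.05],yaw,-a,f) for f in (1,-1)])
  for yaw in (71,-109):
    print(' lay',yaw,[ik([*crad,.04],yaw,-90+a,f) for f in (1,-1)])
    print(' regrasp',yaw,[ik([*crad,.04],yaw,-90-a,f) for f in (1,-1)])
  for yaw in (-90,-75,-60,-45,-30,-15,0,15,30,45,60): print(' bat',yaw,[ik([.47,-.0486,.062],yaw,-a,f) for f in (1,-1)])
print('brush take',[ik([.621,-.05,.032],104,e,f) for e in (-90,-110) for f in (1,-1)])
for yaw in (-60,-30,0,30,60,90): print('brush place',yaw,[ik([.47,-.0486,.13],yaw,e,f) for e in (0,-20) for f in (1,-1)])
E
```

```text
cradle ((474.38409423828125, -352.1705322265625), (132.10791015625, 76.98921966552734), 71.89810943603516) 1697
[[417.0, -403.0], [490.0, -427.0], [531.0, -301.0], [458.0, -277.0]]
cradle ((474.3941650390625, -355.65264892578125), (134.84902954101562, 73.9046630859375), 71.60183715820312) 2544
[[418.0, -408.0], [488.0, -431.0], [531.0, -303.0], [461.0, -280.0]]
a 20
 pick -60 [[68, 51, -23, 49, -81, 103], [68, 51, -23, 49, -81, -77]]
 pick -45 [[68, 47, -36, 65, -73, 97], [68, 47, -36, 65, -73, -83]]
 pick -30 [[64, 43, -47, 86, -70, 90], [64, 43, -47, 86, -70, -90]]
 pick -15 [[55, 41, -55, 113, -72, 83], [55, 41, -55, 113, -72, -97]]
 pick 0 [None, None]
 pick 15 [None, None]
 pick 30 [[13, 45, -54, -164, -78, 93], [13, 45, -54, -164, -78, -87]]
 lay 71 [[-32, 35, -3, -23, -58, 26], [-32, 35, -3, -23, -58, -154]]
 regrasp 71 [[-14, 31, -33, 38, -34, -38], [-14, 31, -33, 38, -34, 142]]
 lay -109 [[-14, 31, -33, 38, -34, 142], [-14, 31, -33, 38, -34, -38]]
 regrasp -109 [[-32, 35, -3, -23, -58, -154], [-32, 35, -3, -23, -58, 26]]
 bat -90 [[36, 42, -48, 54, -70, 90], [36, 42, -48, 54
[... 1802 characters left out ...]
6, 33, -30, 38, -34, -36], [16, 33, -30, 38, -34, 144]]
brush place -60 [None, None, None, None]
brush place -30 [None, None, None, None]
brush place 0 [[-46, 66, -61, -128, -114, 118], [-46, 66, -61, -128, -114, -62], [-46, 29, -59, -133, -69, 89], [-46, 29, -59, -133, -69, -91]]
brush place 30 [[-48, 44, -39, -102, -88, 83], [-48, 44, -39, -102, -88, -97], [-41, 25, -37, -96, -64, 59], [-41, 25, -37, -96, -64, -121]]
brush place 60 [[-39, 43, -19, -82, -94, 62], [-39, 43, -19, -82, -94, -118], [-34, 30, -20, -74, -77, 49], [-34, 30, -20, -74, -77, -131]]
brush place 90 [[-29, 47, -3, -67, -109, 53], [-29, 47, -3, -67, -109, -127], [-26, 37, -5, -58, -94, 48], [-26, 37, -5, -58, -94, -132]]
```

```bash
python3 - <<'E'
from h import *
cup=np.array([.4845,.3495,.045]); a=25
d=lambda yaw,e:np.array([np.cos(np.radians(e))*np.cos(np.radians(yaw)),np.cos(np.radians(e))*np.sin(np.radians(yaw)),np.sin(np.radians(e))])
t=d(-45,-a)
env.goto(*pose(cup-.16*t+[0,0,.06],-45,-a)); env.gripper_to(1.0,25)
f=env.grab_frame('wrist'); cv2.imwrite('pics/w1.png',f['image'])
print([(np.round(x['xyz'],3),round(x['score'],2)) for x in env.search_frame(f,'cup')])
env.move_straight(pose(cup-.13*t,-45,-a)[0])
print(env.move_straight(pose(cup,-45,-a)[0],rate=.1,force_limit=6))
env.gripper_to(0,25)
s=env.read_state();print(s['clock'],s['position'],s['opening'],s['finger_force'],s['force'])
env.move_straight(pose(cup+[0,0,.2],-45,-a)[0])
s=env.read_state();print(s['clock'],s['opening'],s['finger_force'],s['force'])
f=env.grab_frame('wrist'); cv2.imwrite('pics/w2.png',np.hstack([cv2.imread('pics/w1.png')[::2,::2],f['image'][::2,::2]]))
E
```

```text
[(array([0.472, 0.372, 0.049]), 0.79)]
False
6.825 [0.49672552 0.33776583 0.03705775] 0.7097791733149799 25.00026177323889 [-0.43909398  0.87938464  1.00831197]
8.3083 0.7136679905536996 25.00070482841693 [ 0.33255915 -0.05300558 -2.23863095]
```

View pics/w2.png

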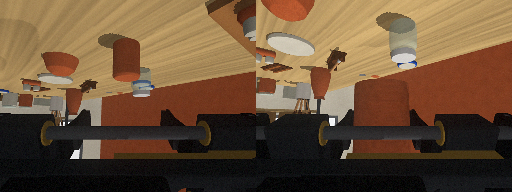

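The cup is gripped: the opening of 0.71 is 62 mm, and the picture shows it held between the fingers near (385,115). Now I'll lay it in the cradle and regrip it.

```bash
python3 - <<'E'
from h import *
Y=-108.2; c=np.array([.4744,-.354,.041]); a=25
print(np.round(env.read_state()['joint_positions']), ik(c+[0,0,.22],Y,-65,-1))
env.goto(*pose(c+[0,0,.22],Y,-65,-1)); print(np.round(env.read_state()['joint_positions']))
for n in ['top','side']:
    f=env.grab_frame(n); cv2.imwrite(f'pics/l_{n}.png',f['image'])
env.move_straight(pose(c+[0,0,.03],Y,-65,-1)[0])
print(env.move_straight(pose(c+[0,0,-.004],Y,-65,-1)[0],rate=.03,force_limit=4))
s=env.read_state();print(s['clock'],s['position']-pose(c,Y,-65,-1)[0],s['force'])
f=env.grab_frame('side'); cv2.imwrite('pics/l2.png',cv2.resize(f['image'][250:384,200:400],None,fx=2,fy=2))
cv2.imwrite('pics/l3.png',np.vstack([cv2.imread('pics/l_top.png')[100:300,200:512].repeat(2,0).repeat(2,1)[:, :400],cv2.imread('pics/l2.png')])[:600])
E
```

```text
[ 69.  29. -30.  57. -80. 119.] [-11, 16, -19, 28, -62, -23]
[-11.  16. -19.  28. -62. -23.]
True
13.3167 [ 0.00019734 -0.00029651 -0.00103904] [ 1.34824629 -0.59199215  2.0119847 ]
```

View pics/l2.png

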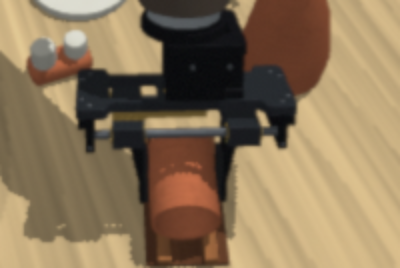

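The side picture shows the cup lying on the rails at about (185,190), between the fingers. I can't tell mouth from foot at the near end, so I'll release, back off and look again.

```bash
python3 - <<'E'
from h import *
Y=-108.2; c=np.array([.4744,-.354,.041])
env.gripper_to(1.0); print(env.read_state()['opening'])
p,o=pose(c,Y,-65,-1); t=R.from_euler('xyz',o,degrees=True).as_matrix()[:,2]
env.move_straight(p-.12*t)
env.goto(*pose(c+[0,0,.16],Y,-120,-1))
f=env.grab_frame('wrist'); cv2.imwrite('pics/r1.png',f['image'])
for n in ['wrist','top','side']:
    g=f if n=='wrist' else env.grab_frame(n)
    print(n,[(np.round(x['xyz'],3),round(x['score'],2)) for x in env.search_frame(g,'cup')[:2]],[(np.round(x['xyz'],3),round(x['score'],2)) for x in env.search_frame(g,'cup_rim')[:2]])
s=env.read_state();print(s['clock'],np.round(s['joint_positions']))
E
```

```text
1.0038220050445537
wrist [(array([ 0.476, -0.379,  0.062]), 0.82)] [(array([ 0.473, -0.376,  0.064]), 0.78)]
top [(array([ 0.472, -0.353,  0.063]), 0.92)] [(array([ 0.47 , -0.352,  0.064]), 0.57)]
side [(array([0.407, 0.138, 0.032]), 0.19)] [(array([ 0.477, -0.373,  0.066]), 0.58)]
16.525 [-36.  28.   9. -29. -82.  25.]
```

View pics/r1.png

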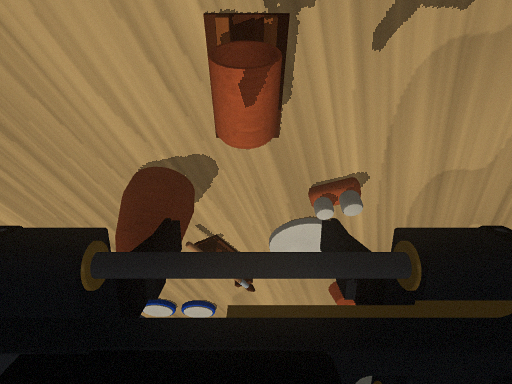

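```bash
python3 - <<'E'
from h import *
Y=-108.2; c=np.array([.4744,-.354,.040]); u=np.array([np.cos(np.radians(Y)),np.sin(np.radians(Y)),0]); v=np.array([-u[1],u[0],0])
f=env.grab_frame('wrist')
for q in [(246,55),(212,58),(281,55)]:
    o,d=ray(f,q); p=o+d*(.040-o[2])/d[2]; print(q,p.round(4),'along',((p-c)@u).round(4),'lat',((p-c)@v).round(4))
print('exp rim',proj(f,c+.045*u),'foot lower/upper',proj(f,c-.035*u+[0,0,-.027]),proj(f,c-.035*u+[0,0,.027]))
E
```

```text
(246, 55) [ 0.465  -0.3976  0.04  ] along 0.0443 lat 0.0047
(212, 58) [ 0.4931 -0.4043  0.04  ] along 0.0419 lat 0.0335
(281, 55) [ 0.4371 -0.3884  0.04  ] along 0.0443 lat -0.0247
exp rim [251.5901542   54.19062231] foot lower/upper [251.29736688 119.56033276] [251.42709784 149.99204876]
```

The wrist view shows the mouth at (246,55), facing -y, and the foot near (247,140). That puts the rim 44 mm along the axis, against 45 mm expected. Next I'll regrip 50 mm from the foot and place the cup on the bat.

```bash
python3 - <<'E'
from h import *
Y=-108.2; b=30; u=np.array([np.cos(np.radians(Y)),np.sin(np.radians(Y)),0]); v=np.array([-u[1],u[0],0])
g=np.array([.4744,-.354,.040])+.0145*u+.003*v
p,o=pose(g,Y,-90-b,-1); t=R.from_euler('xyz',o,degrees=True).as_matrix()[:,2]
env.goto(p-.13*t,o); print('hit',env.move_straight(p,rate=.1,force_limit=6))
env.gripper_to(0,25); s=env.read_state();print(s['clock'],s['opening'],s['position']-p)
env.move_straight(p+[0,0,.22])
print(np.round(env.read_state()['joint_positions']))
bat=np.array([.4705,-.0490,0]); q=bat+[0,0,.062]
print(ik(q+[0,0,.15],30,-b,-1))
env.goto(*pose(q+[0,0,.15],30,-b,-1))
env.move_straight(pose(q+[0,0,.04],30,-b,-1)[0])
s=env.read_state();print(s['clock'],s['opening'],np.round(s['joint_positions']),s['force'])
for n in ['top','side']:
    f=env.grab_frame(n); cv2.imwrite(f'pics/p_{n}.png',f['image'])
    print(n,[(np.round(x['xyz'],3),round(x['score'],2)) for x in env.search_frame(f,'cup')[:2]])
cv2.imwrite('pics/p.png',np.hstack([cv2.resize(cv2.imread('pics/p_top.png')[120:300,180:360],(400,400)),cv2.resize(cv2.imread('pics/p_side.png')[130:310,150:330],(400,400))]))
E
```

```text
hit False
19.0583 0.7093046272439214 [ 0.00034244 -0.00025752  0.00012239]
[-37.  26.  14. -28. -89.  22.]
[-28, 5, -30, -78, -49, -159]
24.225 0.7058245805708167 [ -35.   22.  -35.  -92.  -52. -130.] [-1.19217333  0.58677665 -2.36971341]
top []
side [(array([ 0.409, -0.176,  0.022]), 0.52)]
```

View pics/p.png

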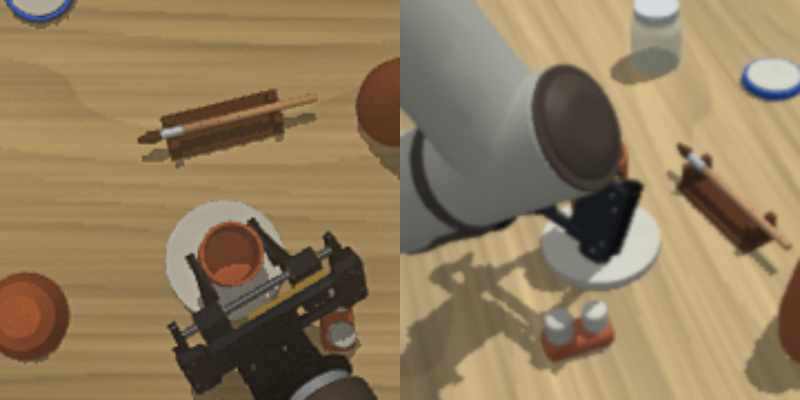

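The cup is mouth up in the gripper over the bat, with its rim at top-view pixel (284,235). I'll correct its position from that pixel and lower it.

```bash
python3 - <<'E'
from h import *
f=env.grab_frame('top'); o,d=ray(f,(283.9,234.8)); r=o+d*(.132-o[2])/d[2]
bat=np.array([.4705,-.0490]); dx=bat-r[:2]; print('rim',r,'corr',dx)
if np.abs(dx).max()>.02: raise SystemExit
q=np.array([.4705,-.0490,.062])+[*dx,0]
P=lambda h:pose(q+[0,0,h],30,-30,-1)[0]
env.move_straight(P(.04)); env.move_straight(P(.008),rate=.1)
print('hit',env.move_straight(P(-.004),rate=.015,force_limit=4))
s=env.read_state();print(s['clock'],s['position']-P(0),s['force'])
env.gripper_to(.95); env.dwell(.5)
p,o=pose(q,30,-30,-1); t=R.from_euler('xyz',o,degrees=True).as_matrix()[:,2]
env.move_straight(p-.17*t)
env.goto(*pose([.621,-.0506,.20],104,-90,1))
s=env.read_state();print(s['clock'],np.round(s['joint_positions']),s['force'])
for n in ['top','side']:
    f=env.grab_frame(n); cv2.imwrite(f'pics/q_{n}.png',f['image'])
    print(n,[(np.round(x['xyz'],3),round(x['score'],2)) for x in env.search_frame(f,'cup')[:2]])
cv2.imwrite('pics/q.png',np.hstack([cv2.resize(cv2.imread('pics/q_top.png')[120:300,180:360],(400,400)),cv2.resize(cv2.imread('pics/q_side.png')[130:310,150:330],(400,400))]))
E
```

```text
rim [ 0.46831484 -0.04855235  0.132     ] corr [ 0.00218516 -0.00044765]
hit True
25.8 [ 0.00026625  0.00014416 -0.00047489] [-0.65696211 -1.39558158  3.66970268]
30.3667 [ 10.  24.  -3.  -0. -63.   4.] [-0.05616611 -0.44333798 -1.00582244]
top [(array([ 0.476, -0.052,  0.018]), 0.66)]
side [(array([ 0.626, -0.061,  0.038]), 0.3)]
```

View pics/q.png

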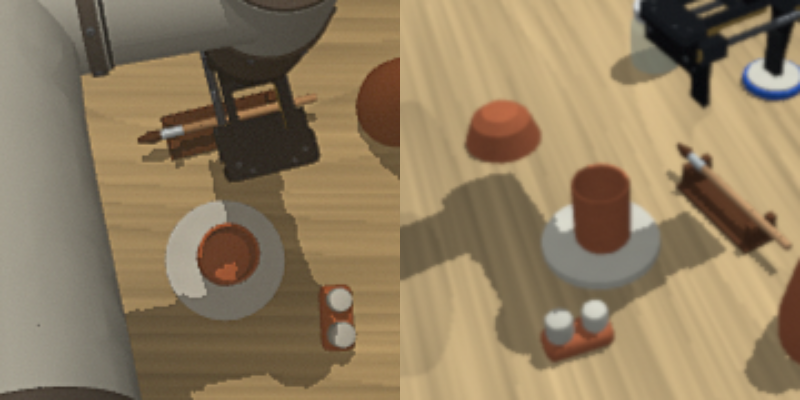

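The cup stands mouth up and centred on the bat (side view about (600,210)), and the bystanders look undisturbed. Now the brush.

```bash
python3 - <<'E'
from h import *
f=env.grab_frame('top'); o,d=ray(f,(283,234.8)); print('rim now',o+d*(.092-o[2])/d[2])
g=np.array([.621,-.0506,.032])
env.gripper_to(.5,15)
env.move_straight(pose(g+[0,0,.05],104,-90)[0])
print('hit',env.move_straight(pose(g,104,-90)[0],rate=.06,force_limit=5))
env.gripper_to(0,15); s=env.read_state();print(s['clock'],s['opening'],s['finger_force'],s['position'])
env.move_straight(pose(g+[0,0,.2],104,-90)[0])
c=np.array([.4705,-.049,.25])
print(np.round(env.read_state()['joint_positions']),ik(c,45,0))
env.goto(*pose(c,45,0))
s=env.read_state();print(s['clock'],s['opening'],np.round(s['joint_positions']))
f=env.grab_frame('top');f2=env.grab_frame('side')
print('exp butt/tip side',proj(f2,c-[0,0,.1]),proj(f2,c+[0,0,.1]),'top tip',proj(f,c+[0,0,.1]))
cv2.imwrite('pics/b.png',np.hstack([cv2.resize(f['image'][120:300,180:360],(400,400)),cv2.resize(f2['image'][90:270,150:330],(400,400))]))
E
```

```text
rim now [ 0.47026219 -0.04910717  0.092     ]
hit False
34.1417 0.10328110369356602 14.99820426106453 [ 0.62105088 -0.05057922  0.01303905]
[ 10.  22.  -1.  -0. -67.   4.] [-44, 24, -27, -91, -89, 51]
37.0417 0.11134505967187296 [-44.  24. -27. -91. -89.  51.]
exp butt/tip side [237.6403155  192.11525641] [233.27454884 109.87572575] top tip [292.83355876 226.75682062]
```

View pics/b.png

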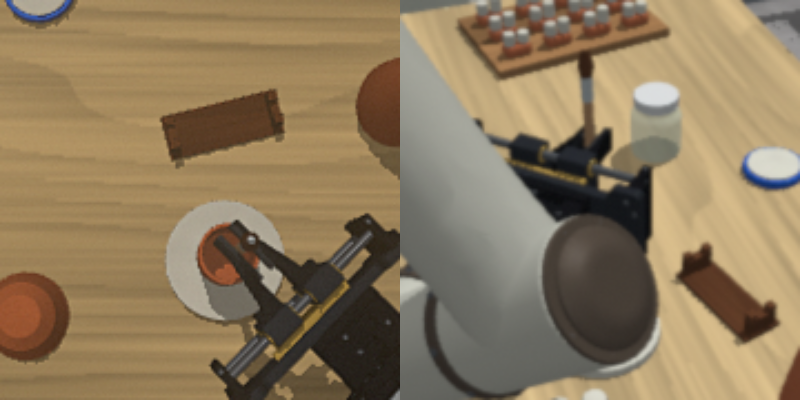

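The brush is held bristles up over the cup. Its tip is where I expected: top (293,227), side (233,114). Inserting it now.

```bash
python3 - <<'E'
from h import *
c=np.array([.4705,-.049,0]); P=lambda z:pose(c+[0,0,z],45,0)[0]
print(env.move_straight(P(.14),rate=.1,force_limit=5))
print(env.move_straight(P(.112),rate=.02,force_limit=2))
s=env.read_state();print(s['clock'],s['position'],s['force'])
env.gripper_to(.35); env.dwell(.6)
u=np.array([np.cos(np.radians(45)),np.sin(np.radians(45)),0])
z=s['position'][2]
env.move_straight(P(z)-.12*u,rate=.1); env.move_straight(P(z+.15)-.14*u); env.set_joints([-75,0,-20,0,-70,0])
s=env.read_state();print(s['clock'],s['position'],s['force'])
f=env.grab_frame('top');f2=env.grab_frame('side')
cv2.imwrite('pics/e.png',np.hstack([cv2.resize(f['image'][120:300,180:360],(400,400)),cv2.resize(f2['image'][110:290,150:330],(400,400))]))
E
```

```text
False
True
39.3917 [ 0.48394566 -0.03548005  0.11894116] [ 0.30617376 -0.90475322  3.10605833]
45.0333 [-0.05149903 -0.4237829   0.27388239] [ 0.45661259 -0.09410883 -0.28759989]
```

View pics/e.png

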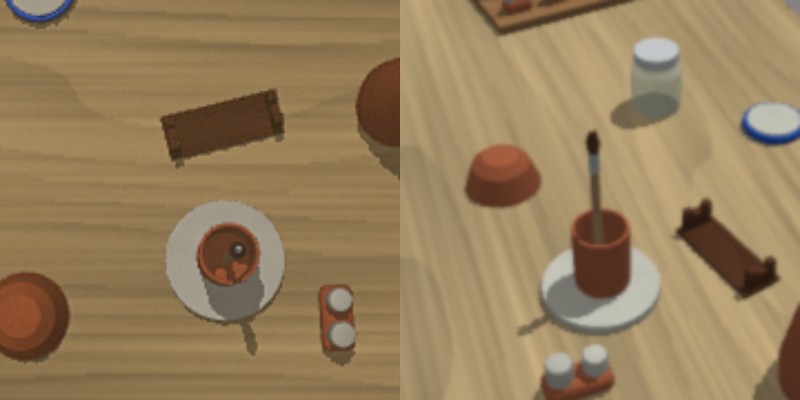

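The brush stands bristles up in the cup (side view about (594,180)), the cup is centred on the bat, and the arm is clear. Handing it in.

```bash
python3 -c "
from workcell import env
env.dwell(.5); print(env.close_job())"
```

```text
the job is handed in; nothing more can be done
None
```

I handed the job in: the tumbler stands mouth up in the middle of the bat, the brush stands in it bristles up, the bystanders look unmoved and the arm is clear; the hand-in returned no verdict.

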